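Hold back the belt tensioner of the specimen polisher

ROBOT

A 7-joint arm with a two-finger parallel gripper is mounted at the origin on the work surface. World frame = base frame: x ahead of the robot, y to its left, z up, the work surface at z = 0. Lengths are in m, angles in rad, forces in N, time in s.
With the tool pointing down it reaches from about 0.4 to 0.875 m from the base axis. Payload 19.3 kg.
Tool frame: the origin (TCP) lies at the very end of the fingers, on their centre line; the grasp point (between the pads) lies 19 mm behind it; z points along the fingers, y is the line along which they close (so a half turn about z gives the same grasp; the last joint's range is limited). The gripper opens to 85 mm and grips with 20 to 120 N. Pads are 22 mm wide; open, the fingers measure 114 mm over their backs; the gripper's body (76 mm by 85 mm) begins 54 mm behind the grasp point. The pads swing forward as they close: fully open they stand 13 mm farther back than shut.
Start: joints at [-1.399, 0.521, -0.036, 1.599, 0.021, 1.021, -0.113], TCP at [0.15, 0.607, 0.231] pointing down, gripper open.
Joint ranges: [-2.91, 2.91], [-0.3, 2.13], [-1.5, 1.42], [0.17, 2.43], [-1.26, 4.41], [0.16, 1.93], [-2.52, 2.52]. Speed limits (rad/s): [1.89, 1.89, 2.39, 2.39, 3.01, 3.01, 3.01].

INTERFACE

Orientations are given as [roll, pitch, yaw] about the fixed x, y, z axes, in that order (R = Rz(yaw) Ry(pitch) Rx(roll)).
In Python, from workcell import bot, grab_frame, calibration, job gives the robot as it stands.
- The arm moves only by the tool run_rows, called as name(argument=value, ...), one argument or row to a line, values as JSON. Schema: {"type":"object","properties":{"increments":{"type":"string"},"force":{"type":"number"},"only":{"type":"string"},"quiet":{"type":"boolean"},"lines":{"type":"string"}},"required":["increments"],"additionalProperties":false}. increments is a string of 1 to 5 rows, parted by a bar, with the numbers parted by spaces; each row has 7 numbers: the finger opening in m, then dx, dy, dz in parts of the range, where 1.0 means 1 m, then a rotation vector rx, ry, rz in fractions of the full range, 1 being 180 degrees; each row is the pose to reach, as a shift and turn from the pose commanded when the call began, along the tool's axes at that moment; what a row does not reach only later rows make up. A row lasts 1/8 s, in which the tool goes at most 0.0625 m and 0.188 rad, less where a joint would pass 70% of its speed; a pose out of reach is approached as far as the arm can. The fingers move at their own pace and stop on an object; force is the grip in N (left out, the last holds). Time passes only in rows, so rows that do not move let the fingers close. The tool returns the time, the measured TCP pose, the force, the opening and the grip force at its end. only (a regular expression) keeps the lines of the reply that match it, lines (a string "A,B") keeps lines A to B, and quiet returns only ok. Input that does not fit is refused with a message, and nothing moves.
- bot.observe(): the state, without advancing time (a new reading comes with each control period).
- grab_frame(name): name is "side" or "top"; returns (picture, depth): 480x640x3 uint8, blue, green, red; 480x640 float32, m along the optical axis (not along the pixel's ray), 0 where there is no reading.
- calibration(name): a dict with "vfov" (degrees; the focal length in pixels is half the picture's height over the tangent of half this angle, whatever the lens; pixels are square), "cx", "cy" (the principal point, pixels), "dist_coeffs" ([k1, k2, p1, p2, k3] as OpenCV has them; the pictures are not rectified), "eye" and "attitude" of the camera in the world. Camera axes: x right, y down, z forward; pixel columns grow to the right and rows downward; lengths in m; the calibration is good to about 2 mm. A picture is of the moment at which its call begins. calibration takes no time and is no camera call.
- job.job_done(): hands the job in; it is judged then, once.
The state is a dict: "clock": time; "qpos": joint angles; "qd": joint speeds; "joint_efforts": joint torques, N m; "position": TCP position; "tool_rot": TCP orientation; "force": force on the tool from outside, world axes, zero at the start; "moment": the same for the moment, N m; "grip_width": finger opening in m; "finger_force": force on a finger pad.
Only numpy, scipy, OpenCV 4.12 (cv2) and the standard library are available. Lean on these libraries where they do the work, as an engineer would, in place of code of your own. Each camera call takes 0.05 s, during which the arm holds its last target. There are 200 camera calls.

TASK

The drive belt of the specimen polisher is about to be fitted. Slide the transport lock fully out to its end stop, then with the fingers push the sprung tensioner arm back against its spring until it is well past its click, and finish while still holding it there, still and under the spring's load. Leave the loose things lying about where they are.

Things in the scene. Friction and masses are not known exactly. Their poses are not given: they have to be found in the camera images.
- drive: Polisher belt drive, fixed on the bench: white box 230 x 450 x 50 mm. Origin at bench height; in its frame (z up) the box spans x -95..135, y -215..235 mm. At yaw 0 its x points away from the robot; yaw varies to 0.35 rad either way. On its deck (50 mm up) two pulleys at (90, -130) and (85, 70) mm, radii 19 and 41, tops 90 mm above the bench.
- pivot (a point): On the vertical pivot axis of the tensioner arm, at deck height (50 mm above the bench), at (0, 100) mm in the drive's frame. The axis does not move.
- tensioner (a joint): Angle of the flat steel tensioner arm about the pivot (rad): 0 at rest, 0.62 at the hard stop. Grows counter-clockwise from above: the post moves towards the drive's +x. At 0 the arm points along the drive's -y, turned 0.30 rad towards -x. A spring drives it back to 0: about 5 N at the post at the start, 10.5 N at the end. While the lock's bolt is in, it cannot move.
- post_top (a point): Centre of the top of the tensioner arm's post, the handle to push or grip: upright dark steel pin, 16 mm diameter, 150 mm from the pivot, top 125 mm above the bench, bare down to 70 mm. On the arm, 85 mm from the pivot, is a black idler roller, 34 mm diameter, top 88 mm above the bench.
- lock (a joint): Travel of the transport lock (m): 0 with its bolt fully in behind the end of the arm, 0.050 fully out at its end stop. It grows towards the drive's -y. It starts somewhere between 0 and 0.012, slides with about 2.5 N of friction and stays where it is left.
- grip_top (a point): Centre of the top of the lock's grip: an upright black fin, 26 mm along the drive's x, 14 mm along y, top 115 mm above the bench, rising 43 mm out of a dark steel carriage 36 x 34 mm.
- mount: Bystander: black resin specimen mount, 32 mm diameter, 20 mm high; origin at the centre of its underside.
- ref_block: Bystander: round steel hardness reference block, 60 mm diameter, 14 mm high lying on the drive's deck between the two pulleys; origin at the centre of its underside
- vice: Bystander: small dark specimen vice with orange jaw pads, 125 x 60 mm, 60 mm high, on the bench beside the drive's -y end; origin at bench height under its base.
- pawl (a joint): Travel of the sprung brass click pawl at the arm's tail (m): 0 at rest. The tail lifts it from about 0.18 rad of arm angle (some 3 N more at the post) to 4 mm at 0.30, where it clicks over; from about 0.42 rad it is back at 0 and the click is past. It does not latch: let go, the arm springs back.

How it is judged:
On the way, in this order (a step that is already met when the one before it is completed fails the run):
1. the transport lock is fully out at its end stop (value of joint lock above 0.046 m), for 0.2 s.
2. the tensioner arm is pushed back past its click (value of joint tensioner above 0.45 rad), for 0.2 s.
At the end, for the whole second after the job is handed in: The lock is within 4 mm of its end stop, and the fingers hold the tensioner arm still, more than 0.45 rad from rest (past the click), pressing on it with more than 4 N (value of joint lock above 0.046 m and value of joint tensioner above 0.45 rad and velocity of joint tensioner between -0.1 and 0.1 rad/s and contact force between the fingers and tensioner above 4 N); the arm keeps its last pose, push and grip.
It fails at once if a bystander is moved more than 20 mm (distance of any of mount, ref_block, vice from where it was at the start of the episode above 0.02 m).
It also fails if it takes over 48 s, if anything falls off the work surface, if the arm or the gripper's body presses on something with over 40 N, if the wrist force passes 120 N, or if a joint passes its speed limit or range.

## Working session

There is one attempt and no reset: what is moved stays moved. The work goes in short steps, Python scripts to look and compute and a tool call to move; the robot and the scene stay as the last step left them, time stands still between calls to the robot, and variables do not carry over. Pictures are saved under pics/ and viewed, at most 10 in all, crops included, and the job is handed in when it is done.

```bash
mkdir -p pics
```

Create h.py:
```python
import numpy as np, cv2
from scipy.spatial.transform import Rotation as R
from workcell import bot, grab_frame, calibration, job
def cam(n):
    c=calibration(n); f=240/np.tan(np.radians(c["vfov"])/2)
    K=np.array([[f,0,c["cx"]],[0,f,c["cy"]],[0,0,1]]); return c,K,np.array(c["dist_coeffs"],float)
def att(c):
    a=np.array(c["attitude"],float)
    return a if a.shape==(3,3) else R.from_euler("xyz",a).as_matrix()
def ray(n,px):
    c,K,d=cam(n); p=cv2.undistortPoints(np.array(px,float).reshape(-1,1,2),K,d).reshape(-1,2)
    return np.array(c["eye"]),(att(c)@np.c_[p,np.ones(len(p))].T).T
def at_z(n,px,z):
    e,r=ray(n,px); return e+r*((z-e[2])/r[:,2])[:,None]
def proj(n,P):
    c,K,d=cam(n); A=att(c).T; 
    return cv2.projectPoints((A@(np.array(P,float).reshape(-1,3)-c["eye"]).T).T,np.zeros(3),np.zeros(3),K,d)[0].reshape(-1,2)
```

Run:
```python
from h import *
for n in("side","top"):
    print(calibration(n)); p,d=grab_frame(n); cv2.imwrite(f"pics/{n}0.png",p); np.save(f"{n}0.npy",d)
print(bot.observe())
```

```text
{'vfov': 46.172801086531415, 'cx': 324.80049762481923, 'cy': 237.55033345780424, 'dist_coeffs': array([-0.16713447,  0.        ,  0.        ,  0.        ,  0.        ]), 'eye': array([ 0.25335959, -0.56960456,  0.6026204 ]), 'attitude': array([-2.20350799,  0.02385425, -0.49922363])}
{'vfov': 47.84064730520121, 'cx': 315.1118501334187, 'cy': 241.64956959929847, 'dist_coeffs': array([-0.00147651,  0.        ,  0.        ,  0.        ,  0.        ]), 'eye': array([0.470244  , 0.03623917, 1.19526526]), 'attitude': array([-3.05302015,  0.01107326, -1.58324127])}
{'clock': 0.1, 'qpos': array([-1.3991867 ,  0.52196376, -0.03634465,  1.59990248,  0.02121435,
        1.02114547, -0.1128274 ]), 'qd': array([-1.24628555e-03, -3.05895493e-03,  5.80100431e-04, -4.35499915e-04,
       -4.31010868e-05, -2.98383217e-04, -1.30495652e-03]), 'joint_efforts': array([ 2.34603620e-03, -9.28478765e+01,  1.98308766e+00, -3.70523500e+01,
        1.80673582e-02,  5.38540684e-03, -5.10781979e-05]), 'position': array([0.14961888, 0.60652494, 0.23079466]), 'tool_rot': array([-3.14056192e+00,  7.64940839e-05,  2.89976625e+00]), 'force': array([-0.89505964, -0.17214047, -2.00675206]), 'moment': array([0.00301268, 0.0020044 , 0.01578598]), 'finger_force': 0.0, 'grip_width': 0.0853287437927269}
```

View pics/top0.png

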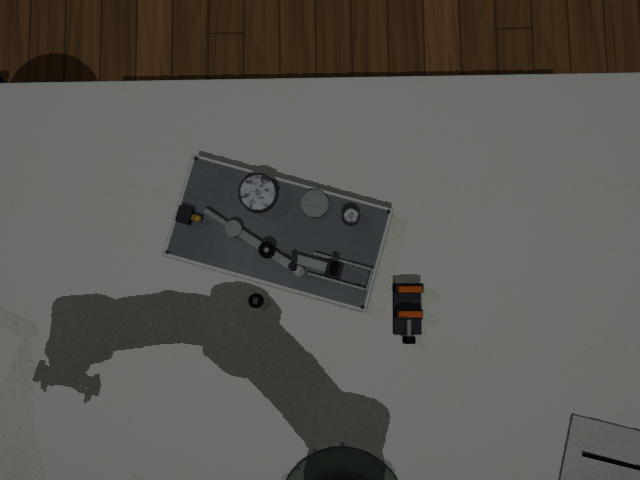

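View pics/side0.png

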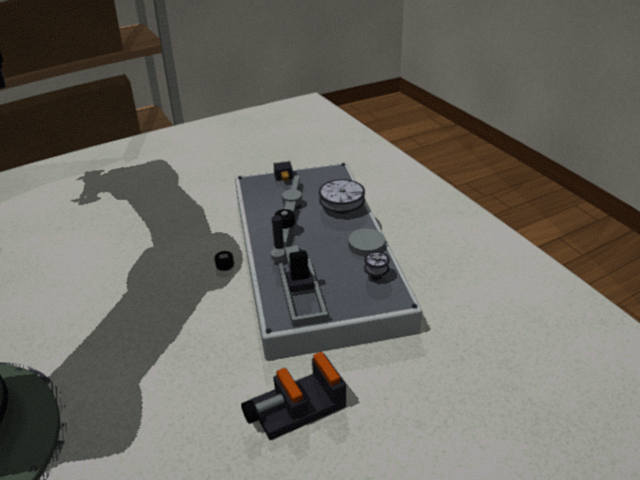

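The top view shows the drive with corners near (197,155), (390,208), (365,309) and (165,254). The post is near (294,262), the lock grip near (334,268), the mount at (256,300) and the vice at (407,310). The side view agrees, with the grip top near (297,254) and the post top near (278,220).

Run:
```python
from h import *
from scipy.optimize import least_squares
p=cv2.imread("pics/top0.png"); c=cv2.resize(p[140:320,150:420],None,fx=2.9,fy=2.9,interpolation=cv2.INTER_CUBIC)
cv2.imwrite("pics/top_c.png",cv2.convertScaleAbs(c,alpha=1.8))
p=cv2.imread("pics/side0.png"); c=cv2.resize(p[150:350,220:430],None,fx=3,fy=3,interpolation=cv2.INTER_CUBIC)
cv2.imwrite("pics/side_c.png",cv2.convertScaleAbs(c,alpha=1.8))
```

```text
(no output)
```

View pics/top_c.png

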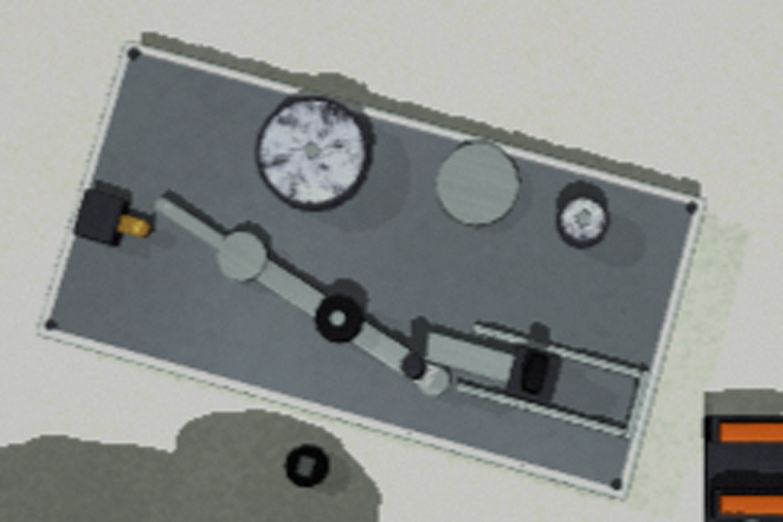

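View pics/side_c.png

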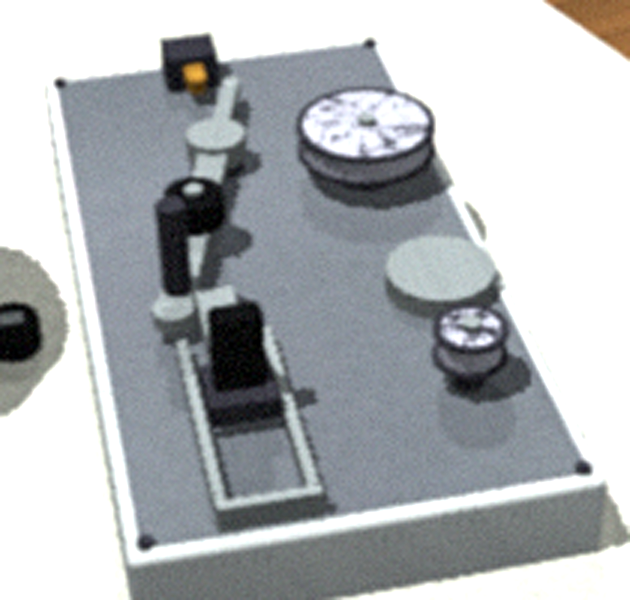

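In the enlarged top crop, the deck corners are (128,42), (707,200), (625,497) and (38,332). The pulleys are at (313,150) and (583,218), the post top at (413,366) and the grip top at (535,371). In the side crop, the post top is at (173,203) and the grip top near (236,308).

Run:
```python
from h import *
from scipy.optimize import least_squares
T=lambda u:np.array(u,float)/2.9+[150,140]
S=lambda u:np.array(u,float)/3+[220,150]
L=np.array([[135,235,50],[135,-215,50],[-95,-215,50],[-95,235,50],[85,70,90],[90,-130,90],[0,100,70]])/1e3
px=T([(128,42),(707,200),(625,497),(38,332),(313,150),(583,218),(242,255)])
def W(q,L):
    c,s=np.cos(q[2]),np.sin(q[2]); L=np.atleast_2d(L); return np.c_[q[0]+c*L[:,0]-s*L[:,1],q[1]+s*L[:,0]+c*L[:,1],L[:,2]]
r=least_squares(lambda q:(proj("top",W(q,L))-px).ravel(),[.6,0.1,-.25]); q=r.x; print(q,r.fun.reshape(-1,2).round(1).tolist())
Ls=L[[1,2,4,5]]; print(proj("side",W(q,Ls))-S([(605,480),(130,550),(367,118),(471,325)]))
inv=lambda P:(np.c_[np.cos(q[2])*(P[:,0]-q[0])+np.sin(q[2])*(P[:,1]-q[1]),-np.sin(q[2])*(P[:,0]-q[0])+np.cos(q[2])*(P[:,1]-q[1])])
for n,u in(("top",T([(413,366)])),("side",S([(173,203)]))):
    P=at_z(n,u,.125);print(n,"post",P,inv(P))
for n,u in(("top",T([(535,371)])),("side",S([(236,308)]))):
    P=at_z(n,u,.115);print(n,"grip",P,inv(P))
post=[[150*np.sin(-.3)/1e3,.1-.15*np.cos(.3),.125]];print("post0",post,W(q,post))
for t in(.45,.55,.62):
    print(t,W(q,[[.15*np.sin(t-.3),.1-.15*np.cos(t-.3),.125]]))
np.save("q.npy",q)
```

```text
[ 0.57263146  0.12165218 -0.28614766] [[-1.0, -1.7], [0.8, -0.8], [0.7, 1.4], [-1.2, 0.6], [-0.2, -0.0], [0.5, -0.0], [0.3, 0.3]]
[[ 1.92599727 -0.99925018]
 [-1.30214567  3.60966072]
 [-0.4872074  -1.66933674]
 [ 0.11936154 -2.68603969]]
top post [[0.51725372 0.09243044 0.125     ]] [[-0.04487791 -0.04366438]]
side post [[0.51806124 0.08883727 0.125     ]] [[-0.04308901 -0.04688352]]
top grip [[0.51316827 0.00901584 0.115     ]] [[-0.02525274 -0.12484035]]
side grip [[0.51232845 0.00695568 0.115     ]] [[-0.02547691 -0.12705379]]
post0 [[np.float64(-0.044328030999200935), np.float64(-0.04330047336884088), 0.125]] [[0.51788395 0.09262434 0.125     ]]
0.45 [[0.58049821 0.06897408 0.125     ]]
0.55 [[0.59543636 0.067684   0.125     ]]
0.62 [[0.60593421 0.06767195 0.125     ]]
```

Add to h.py:
```python
q=None
def to(x,y,z):
    "tool-axis shift from the measured pose to a point in the drive frame, and turn about tool z"
    q=np.load("q.npy"); o=bot.observe(); c,s=np.cos(q[2]),np.sin(q[2])
    P=np.array([q[0]+c*x-s*y,q[1]+s*x+c*y,z]); M=R.from_euler("xyz",o["tool_rot"])
    t=R.from_euler("xyz",[np.pi,0,np.pi+q[2]])
    d=P-o["position"]; dp=R.from_euler("z",-q[2]).apply(o["position"]-[q[0],q[1],0])
    print("drive pos",dp.round(4),"shift",M.inv().apply(d).round(4),"turn",(M.inv()*t).as_rotvec().round(4),"F drive",R.from_euler("z",-q[2]).apply(o["force"]).round(1),"w",round(o["grip_width"],4),"t",o["clock"])
```

```bash
python3 -c "
from h import *
to(-.0253,-.086,.2); to(-.0253,-.086,.088)"
```

```text
drive pos [-0.5427  0.3458  0.2308] shift [-0.4977 -0.4542  0.0313] turn [-0.001   0.0001  0.0443] F drive [-0.8 -0.4 -2. ] w 0.0853 t 0.1
drive pos [-0.5427  0.3458  0.2308] shift [-0.4977 -0.4541  0.1433] turn [-0.001   0.0001  0.0443] F drive [-0.8 -0.4 -2. ] w 0.0853 t 0.1
```

The manual's scale: turns go in shares of 180 degrees. Converting my numbers, 0.044 rad / 3.1416 = 0.014.

run_rows(
  increments="0 -0.044 -0.04 0 0 0 0.0032 | 0 -0.088 -0.08 0 0 0 0.0064 | 0 -0.132 -0.12 0 0 0 0.0095 | 0 -0.176 -0.16 0 0 0 0.0127 | 0 -0.22 -0.2 0 0 0 0.014",
  force=40,
)

```text
clock: 0.72
position: [0.3161, 0.3581, 0.2313]
tool_rot: [-3.142, -0.0, 2.856]
force: [1.3, 1.5, 0.2]
grip_width: -0.0002
finger_force: 0.0
```

run_rows(
  increments="0 -0.044 -0.04 0 0 0 0 | 0 -0.088 -0.08 0 0 0 0 | 0 -0.132 -0.12 0 0 0 0 | 0 -0.176 -0.16 0 0 0 0 | 0 -0.22 -0.2 0 0 0 0",
)

```text
clock: 1.35
position: [0.4707, 0.1043, 0.2313]
tool_rot: [3.141, 0.0, 2.856]
force: [0.2, 1.3, -0.0]
grip_width: 0.0
finger_force: 0.0
```

```bash
python3 -c "
from h import *
to(-.0253,-.086,.2)"
```

```text
drive pos [-0.0928 -0.0454  0.2313] shift [-0.0675 -0.0406  0.0313] turn [0.0001 0.0001 0.0005] F drive [-0.2  1.3 -0. ] w 0.0 t 1.35
```

run_rows(
  increments="0 -0.034 -0.02 0 0 0 0 | 0 -0.0675 -0.0406 0 0 0 0 | 0 -0.0675 -0.0406 0.04 0 0 0 | 0 -0.0675 -0.0406 0.08 0 0 0 | 0 -0.0675 -0.0406 0.08 0 0 0",
)

```text
clock: 1.98
position: [0.5219, 0.0477, 0.1494]
tool_rot: [-3.139, -0.004, 2.856]
force: [-0.2, 0.1, 1.2]
grip_width: -0.0001
finger_force: 0.0
```

Run:
```python
from h import *
to(-.0253,-.086,.088)
p,_=grab_frame("side"); cv2.imwrite("pics/s1.png",cv2.convertScaleAbs(cv2.resize(p[100:360,180:440],None,fx=2.2,fy=2.2),alpha=1.8))
```

```text
drive pos [-0.0278 -0.0852  0.1494] shift [-0.0028 -0.0006  0.0614] turn [-0.0024 -0.0041  0.0002] F drive [-0.3 -0.   1.2] w -0.0001 t 1.975
```

View pics/s1.png

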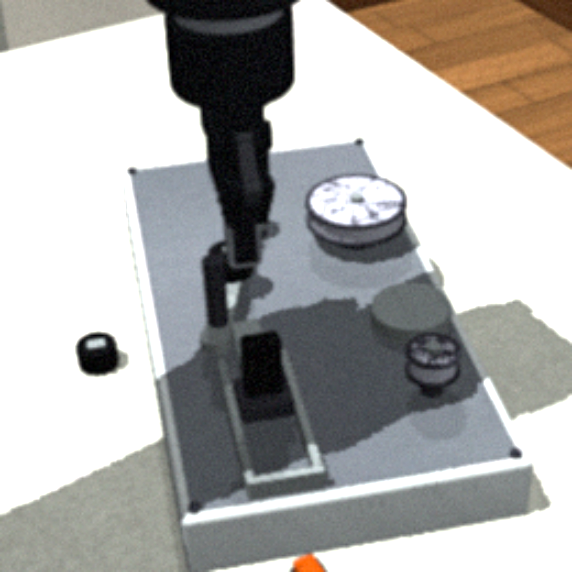

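The finger tips are at about (242,262) in the crop, above the gap between post (215,255) and fin (262,340), so it is clear to descend and push.

run_rows(
  increments="0 0 0 0.03 0 0 0 | 0 0 0 0.06 0 0 0 | 0 0 0 0.06 0 0 0 | 0 0 -0.01 0.06 0 0 0 | 0 0 -0.02 0.06 0 0 0",
)

```text
clock: 2.65
position: [0.5183, 0.0281, 0.0928]
tool_rot: [3.141, 0.002, 2.856]
force: [1.4, 2.5, 2.4]
grip_width: -0.0002
finger_force: 1.6
```

```bash
python3 -c "
from h import *
to(-.0253,-.16,.088)"
```

```text
drive pos [-0.0257 -0.105   0.0928] shift [-0.0004 -0.055   0.0048] turn [0.0008 0.002  0.0002] F drive [0.7 2.8 2.4] w -0.0002 t 2.65
```

run_rows(
  increments="0 0 -0.006 0 0 0 0 | 0 0 -0.012 0 0 0 0 | 0 0 -0.018 0 0 0 0 | 0 0 -0.024 0 0 0 0 | 0 0 -0.03 0 0 0 0",
)

```text
clock: 3.28
position: [0.5092, -0.0003, 0.0913]
tool_rot: [-3.142, -0.0, 2.856]
force: [2.0, 1.4, 1.6]
grip_width: -0.0
finger_force: 1.4
```

```bash
python3 -c "
from h import *
to(-.0253,-.16,.088)"
```

```text
drive pos [-0.0265 -0.1349  0.0913] shift [-0.0012 -0.0251  0.0033] turn [-0.     -0.      0.0003] F drive [1.6 1.9 1.6] w -0.0 t 3.275
```

run_rows(
  increments="0 0 -0.003 0 0 0 0 | 0 0 -0.006 0 0 0 0 | 0 0 -0.009 0 0 0 0 | 0 0 -0.012 0 0 0 0 | 0 0 -0.012 0 0 0 0",
)

```text
clock: 3.9
position: [0.5068, -0.0084, 0.0914]
tool_rot: [3.138, 0.001, 2.859]
force: [5.6, 20.6, -1.4]
grip_width: 0.0001
finger_force: 11.0
```

run_rows(
  increments="0 0 -0.003 0 0 0 0 | 0 0 -0.006 0 0 0 0 | 0 0 -0.006 0 0 0 0",
)

```text
clock: 4.28
position: [0.5066, -0.0095, 0.0916]
tool_rot: [3.133, 0.002, 2.863]
force: [12.1, 50.0, -5.5]
grip_width: -0.0001
finger_force: 25.8
```

```bash
python3 -c "
from h import *
to(-.0253,-.16,.088)"
```

```text
drive pos [-0.0264 -0.1445  0.0916] shift [-0.0009 -0.0155  0.0035] turn [0.0083 0.0017 0.0072] F drive [-2.5 51.3 -5.5] w -0.0001 t 4.275
```

run_rows(
  increments="0 0 0.012 0 0 0 0 | 0 0 0.025 -0.01 0 0 0 | 0 0 0.025 -0.06 0 0 0 | 0 0 0.025 -0.06 0 0 0",
)

```text
clock: 4.78
position: [0.5127, 0.0067, 0.1545]
tool_rot: [3.14, 0.004, 2.855]
force: [0.5, -0.9, -0.0]
grip_width: 0.0
finger_force: 0.0
```

Run:
```python
from h import *
p,_=grab_frame("side"); cv2.imwrite("pics/s2.png",cv2.convertScaleAbs(cv2.resize(p[150:350,220:430],None,fx=2.8,fy=2.8),alpha=1.8))
to(-.087,-.046,.145)
```

```text
drive pos [-0.0258 -0.1275  0.153 ] shift [0.0612 0.0814 0.0079] turn [ 0.0008  0.0024 -0.0001] F drive [-0.6  1.2 -0.8] w 0.0002 t 4.825
```

View pics/s2.png

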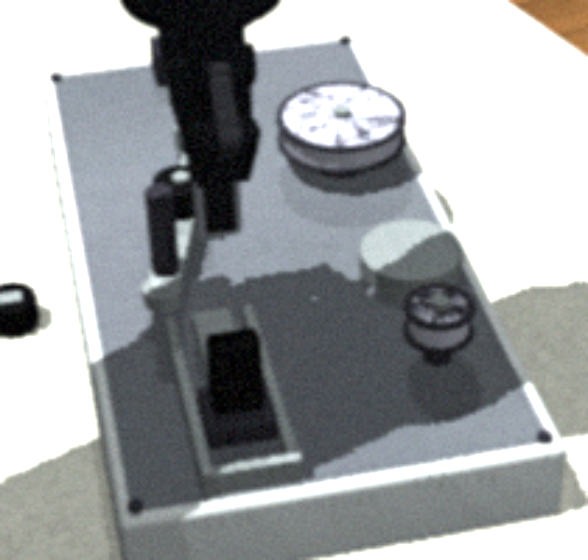

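The fin top is now at crop (233,337) and the carriage sits against the rail's end bar. Next I measure the fin and move the fingers behind the post.

run_rows(
  increments="0 0.045 0.02 0 0 0 0 | 0 0.061 0.06 0 0 0 0 | 0 0.061 0.081 0 0 0 0 | 0 0.061 0.081 0.03 0 0 0 | 0 0.061 0.081 0.063 0 0 0",
)

```text
clock: 5.45
position: [0.4761, 0.1016, 0.0874]
tool_rot: [-3.141, 0.001, 2.856]
force: [0.5, 0.1, -0.3]
grip_width: -0.0001
finger_force: 0.0
```

run_rows(
  increments="0 0 0 0 0 0 0 | 0 0 0 0 0 0 0",
)

```text
clock: 5.7
position: [0.4761, 0.1013, 0.089]
tool_rot: [-3.141, 0.0, 2.855]
force: [0.7, 0.5, -0.5]
grip_width: -0.0002
finger_force: 0.0
```

Run:
```python
from h import *
q=np.load("q.npy")
P=at_z("side",[(233/2.8+220,337/2.8+150)],.115)[0]; print("grip drive",R.from_euler("z",-q[2]).apply(P-[q[0],q[1],0]))
to(-.065,-.047,.09); to(.015,-.047,.09)
```

```text
grip drive [-0.02634299 -0.16727884  0.115     ]
drive pos [-0.0869 -0.0467  0.089 ] shift [-0.0219 -0.0003 -0.001 ] turn [-0.0001  0.0003 -0.0004] F drive [ 0.5  0.6 -0.5] w -0.0002 t 5.7
drive pos [-0.0869 -0.0467  0.089 ] shift [-0.1019 -0.0002 -0.001 ] turn [-0.0001  0.0003 -0.0004] F drive [ 0.5  0.6 -0.5] w -0.0002 t 5.7
```

run_rows(
  increments="0 -0.01 0 0 0 0 0 | 0 -0.02 0 0 0 0 0 | 0 -0.03 0 0 0 0 0 | 0 -0.04 0 0 0 0 0 | 0 -0.05 0 0 0 0 0",
  force=60,
)

```text
clock: 6.32
position: [0.5225, 0.0865, 0.0879]
tool_rot: [-3.139, -0.003, 2.855]
force: [-9.4, -3.3, -0.9]
grip_width: -0.0001
finger_force: 4.1
```

```bash
python3 -c "
from h import *
to(.018,-.047,.09)"
```

```text
drive pos [-0.0382 -0.0479  0.0879] shift [-0.0562  0.0009 -0.0023] turn [-0.0021 -0.0033 -0.0003] F drive [-8.1 -5.8 -0.9] w -0.0001 t 6.325
```

run_rows(
  increments="0 -0.01 0 0 0 0 0 | 0 -0.02 0 0 0 0 0 | 0 -0.03 0 0 0 0 0 | 0 -0.04 0 0 0 0 0 | 0 -0.048 0 0 0 0 0",
)

```text
clock: 6.95
position: [0.5687, 0.0743, 0.0878]
tool_rot: [-3.141, -0.003, 2.856]
force: [-9.6, 7.6, -1.3]
grip_width: 0.0002
finger_force: 5.2
```

Run:
```python
from h import *
to(.018,-.047,.09)
p,_=grab_frame("top"); cv2.imwrite("pics/t3.png",cv2.convertScaleAbs(cv2.resize(p[140:320,150:420],None,fx=2.9,fy=2.9),alpha=1.8))
p,_=grab_frame("side"); cv2.imwrite("pics/s3.png",cv2.convertScaleAbs(cv2.resize(p[150:350,220:430],None,fx=2.8,fy=2.8),alpha=1.8))
```

```text
drive pos [ 0.0096 -0.0466  0.0878] shift [-0.0084 -0.0004 -0.0022] turn [-0.0006 -0.0034  0.0006] F drive [-11.3   4.6  -1.3] w 0.0002 t 6.95
```

View pics/s3.png

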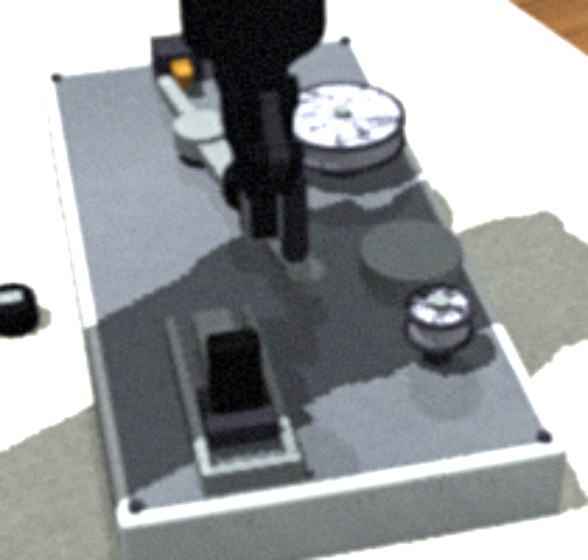

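View pics/t3.png

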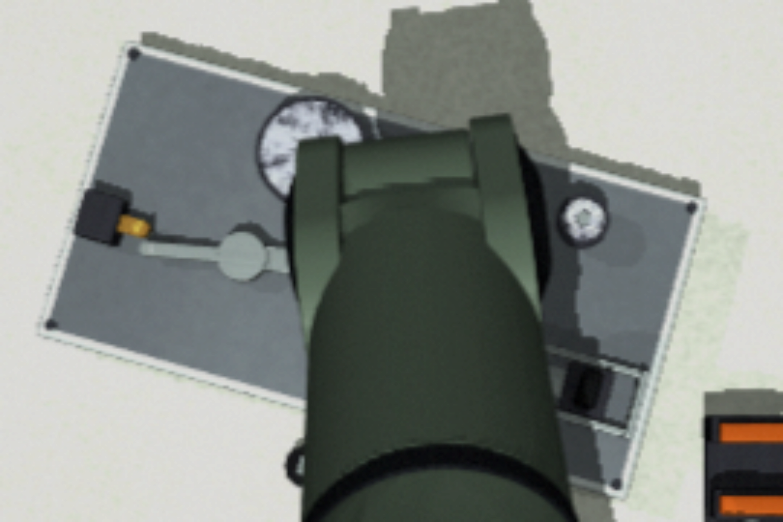

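The top view shows the arm tail swung to (147,247) about the pivot (243,255), roughly 0.50 rad. The lock fin is at (588,387), moved about 41 mm to its hard stop, which fits a start near 0.009. I push a little farther and settle.

run_rows(
  increments="0 -0.003 0 0 0 0 0 | 0 -0.006 0 0 0 0 0 | 0 -0.008 0 0 0 0 0 | 0 -0.008 0 0 0 0 0 | 0 -0.008 0 0 0 0 0",
)

```text
clock: 7.68
position: [0.576, 0.0733, 0.0878]
tool_rot: [3.141, -0.004, 2.857]
force: [-8.9, 9.4, -2.3]
grip_width: -0.0003
finger_force: 5.7
```

run_rows(
  increments="0 0 0 0 0 0 0 | 0 0 0 0 0 0 0 | 0 0 0 0 0 0 0 | 0 0 0 0 0 0 0",
)

```text
clock: 8.18
position: [0.576, 0.0734, 0.0878]
tool_rot: [3.141, -0.004, 2.857]
force: [-8.6, 10.3, -1.4]
grip_width: -0.0001
finger_force: 5.7
```

Run:
```python
from h import *
to(.018,-.047,.09)
p,_=grab_frame("top"); cv2.imwrite("pics/t4.png",cv2.convertScaleAbs(cv2.resize(p[190:260,180:260],None,fx=7,fy=7,interpolation=cv2.INTER_CUBIC),alpha=1.8))
```

```text
drive pos [ 0.0168 -0.0454  0.0878] shift [-0.0011 -0.0016 -0.0022] turn [ 0.0004 -0.0038  0.0018] F drive [-11.1   7.5  -1.4] w -0.0001 t 8.175
```

View pics/t4.png

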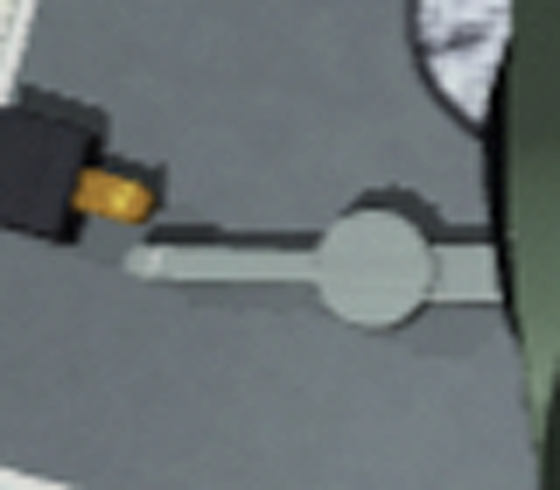

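The tail (150,262) is nearly level with the pivot (375,267), which puts the arm at about 0.55 rad. The pawl is clear and the pose steady, with about 11 N of load.

```bash
python3 -c "
from workcell import job
print(job.job_done())"
```

```text
the job is handed in; nothing more can be done
None
```

I slid the transport lock out until it met a firm stop, about 41 mm of travel, and I'm holding the tensioner arm past its click at about 0.55 rad under about 11 N. The job is handed in but no verdict came back; the lock's end position is inferred from that stop and the pictures, and the loose things were not touched as far as I could see.

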